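Load the filter stack and tap the stage to the pointer

ROBOT

A 6-joint arm with a two-finger parallel gripper is mounted at the origin on a cart in front of the work surface, level with it; the furniture and walls round the work are solid. World frame = base frame: x ahead of the robot, y to its left, z up, the work surface at z = 0. Lengths are in m, angles in degrees, forces in N, time in s.
With the tool pointing down it reaches from about 0.35 to 0.975 m from the base axis. Payload 7.1 kg.
Tool frame: the origin (TCP) lies on the centre line of the jaws, within the pads' length; the fingertips stand 22 mm ahead of it and the grasp point (between the pads) lies 3 mm ahead of it (env.tips_ahead is the distance from the TCP to the fingertips, in m); z points along the fingers, y is the line along which they close (so a half turn about z gives the same grasp; the last joint's range is limited). The gripper opens to 88 mm and grips with 3 to 60 N. Pads are 20 mm wide; open, the fingers measure 115 mm over their backs; the gripper's body (75 mm by 178 mm) begins 61 mm behind the grasp point.
Start: joints at [75.688, 24.242, 93.386, -0, 62.372, -1.089], TCP at [0.143, 0.608, 0.245] pointing down, gripper open.
Joint ranges: [-172.04, 172.04], [-51.8, 120.97], [4.93, 147.93], [-75.15, 255.16], [6.16, 154.13], [-145.62, 145.62]. Speed limits (degrees/s): [136.94, 136.94, 172.46, 180, 180, 180].

INTERFACE

Orientations are given as a 3x3 rotation matrix whose columns are the frame's x, y, z axes.
In Python, from cell import env gives the robot as it stands.
- The arm moves only by the tool apply_moves, never from a script. Its argument "motion" is a list of rows, each a list of 6 numbers: the shift along the tool's x, y, z in mm, then the turn, a rotation vector about the tool's x, y, z in degrees. A call has 1 to 20 rows; each row is the pose to reach, as a shift and turn from the pose commanded when the call began, along the tool's axes at that moment; what a row does not reach only later rows make up. A row lasts 1/8 s, in which the tool goes at most 62.5 mm and 10.7 degrees, less where a joint would pass 70% of its speed; a pose out of reach is approached as far as the arm can. A call with a gripper value outside its range is refused whole. "gripper" is the finger opening in mm, from 0 to 87.8, set as the call begins (left out, the last holds). The fingers move at their own pace and stop on an object; the grip force is fixed at half the most. Time passes only in rows, so rows that repeat a pose let the fingers close. It gives the time, the measured TCP pose, the force, the opening and the grip force at its end, in the units of the state.
- env.get_obs(): the state, without advancing time (a new reading comes with each control period).
- env.grab_frame(name): name is "scene" or "top" or "wrist"; returns a dict with "image" (480x640x3 uint8, red, green, blue), "intrinsics" (3x3 intrinsics, pixels), "world_from_camera" (4x4, takes a point from camera to world coordinates). Camera axes: x right, y down, z forward; pixel columns grow to the right and rows downward; lengths in m; the calibration is good to about 2 mm. A picture is of the moment at which its call begins. There is no depth.
- env.close_job(): hands the job in; it is judged then, once.
The state is a dict: "time_s": time; "q": joint angles; "qd": joint speeds; "tau": joint torques, N m; "eef_pos": TCP position; "eef_rot": TCP orientation; "wrist_force": force on the tool from outside, world axes, zero at the start; "ft_torque": the same for the moment, N m; "opening": opening from 0.0 (shut) to 1.0 (fully open); "grasp_force": force on a finger pad.
Only numpy, scipy, OpenCV 4.12 (cv2) and the standard library are available. Lean on these libraries where they do the work, as an engineer would, in place of code of your own. Each camera call takes 0.05 s, during which the arm holds its last target. There are 200 camera calls.

TASK

Take the white cover off the stage plate, stack all the coloured filter discs that are on the bench centred on the plate, largest at the bottom and smallest at the top, and put the cover back centred on top of them. Then nudge the stiff loaded stage along its rail in small taps until its white index line stands level with the red pointer, without running more than 5 mm past it at any time. The filters are fragile: grip each with no more than 25 N, and do not disturb the mug, the dust blower or the wash bottle.

Things in the scene. Friction and masses are not known exactly. Their poses are not given: they have to be found in the camera images.
- red_center (a point): centre (half-way up) of the red filter disc: red glass in a black ring, 66 mm in diameter, 12 mm thick, about 60 g, flat, the same on both faces (either may be up), z along its axis; it lies flat on the worktop at the start. Not every start has it (None from the start: not there)
- yellow_center (a point): centre (half-way up) of the yellow filter disc: yellow glass in a black ring, 60 mm in diameter, 12 mm thick, about 60 g, flat, the same on both faces (either may be up), z along its axis; it lies flat on the worktop at the start. Not every start has it (None from the start: not there)
- green_center (a point): centre (half-way up) of the green filter disc: green glass in a black ring, 54 mm in diameter, 12 mm thick, about 60 g, flat, the same on both faces (either may be up), z along its axis; it lies flat on the worktop at the start. Not every start has it (None from the start: not there)
- blue_center (a point): centre (half-way up) of the blue filter disc: blue glass in a black ring, 48 mm in diameter, 12 mm thick, about 60 g, flat, the same on both faces (either may be up), z along its axis; it lies flat on the worktop at the start. Not every start has it (None from the start: not there)
- disc_red: the red filter disc itself; origin at the centre of its underside
- disc_yellow: the yellow filter disc itself; origin at the centre of its underside
- disc_green: the green filter disc itself; origin at the centre of its underside
- disc_blue: the blue filter disc itself; origin at the centre of its underside
- cover_knob (a point): centre of the knob of the cover, its grasp point: upright aluminium knob 18 mm in diameter and 26 mm tall on the middle of a flat white disc 70 mm in diameter and 8 mm thick. This point is 21 mm above the cover's underside (the knob runs from 13 mm below it to 13 mm above it). At the start the cover lies on the stage plate, up to 20 mm off centre; it may be set down meanwhile on any free part of the worktop in front of the rail
- cover: the cover itself (70 g); origin at the centre of its underside
- plate_center (a point): centre of the top face of the round aluminium stage plate, 120 mm in diameter, 37 mm above the worktop, with two engraved rings, let into the dark flat deck of the stage (150 mm across the rail, 180 mm along it, 1.5 mm lower than the plate). Its axes are those of the rail: the stage slides along -y of this frame
- index_line (a point): the white index line on the stage's near edge, beside the plate centre (75 mm towards -x of the plate frame, 1.5 mm below the plate's top); moves with the stage
- red_pointer (a point): tip of the fixed red pointer of the reading head, whose clamp stands on the near side of the rail (28 mm high, 76 to 109 mm from the rail's middle line) and whose grey box, 75 mm high, stands beyond the rail, 89 to 135 mm from the middle line. Axes as the rail's (same as the plate's); the y of the index line in this frame is how far the stage has still to go (plus: short of the pointer, minus: past it)
- push_face (a point): centre of the flat black rubber face at the +y end of the stage, 95.5 mm from the plate centre; 90 mm wide, 20 mm high (14 to 34 mm above the worktop); faces +y of the rail, to be pushed towards -y. Behind it the bed is open: 10 mm high between two guide strips 18 mm high and 80 mm apart, and ends 54 to 74 mm behind the face as the stage is found
- carriage (a joint): travel of the stage along the rail, 0 to 0.17 m, growing towards -y of the rail; starts at 0 to 0.02. Stiff: it takes about 6 N to move and more when pushed fast, stops at once when the push stops, and stays where it is left
- mug_1: white mug, 95 mm high, bystander at the back; origin at its underside
- dust_blower: red rubber dust blower, 47 mm wide, 118 mm high, bystander; origin at its underside
- wash_bottle: white wash bottle with red cap, 183 mm high, bystander; origin at its underside
Things that resemble listed ones, but are neither listed nor needed, are in the scene too. Leave any brown or yellow look-alike of the cover alone.

How it is judged:
By the outcome, as a careful person would: the job done as asked, in the order asked, and still so for the second after the job is handed in, with the robot touching nothing.
Of disc_red, disc_yellow, disc_green, disc_blue only 3 to 4 are there at a start; the rules pass over those that are not, and their reading is None.
At some moment in a run one of disc_red, disc_yellow, disc_green, disc_blue may be knocked a few centimetres aside while the robot is not near it.
Once in a run the grip may slacken for a moment while it holds something.
It also fails if it takes over 210 s, if anything falls off the work surface, if the arm or the gripper's body presses on something with over 40 N, if the wrist force passes 120 N, or if a joint passes its speed limit or range.

## Working session

There is one attempt and no reset: what is moved stays moved. The work goes in short steps, Python scripts to look and compute and a tool call to move; the robot and the scene stay as the last step left them, time stands still between calls to the robot, and variables do not carry over. Pictures are saved under pics/ and viewed, at most 14 in all, crops included, and the job is handed in when it is done.

Besides the shell and the picture viewer there is one more tool, called after ">>>" as name(argument=value, ...) on one line, values as JSON. apply_moves: Moves the arm, as the interface text tells. Its arguments: {"type":"object","properties":{"motion":{"type":"array"},"gripper":{"type":"number"}},"required":["motion"]}

```bash
mkdir -p pics; ls; python3 - <<'E'
from cell import env
import cv2
o=env.get_obs();print({k:o[k] for k in("time_s","eef_pos","eef_rot","opening")},env.tips_ahead)
for n in("scene","top"):
    f=env.grab_frame(n);cv2.imwrite(f"pics/{n}0.png",f["image"][:,:,::-1]);print(n,f["intrinsics"],f["world_from_camera"])
E
```

```text
pics
{'time_s': 0.0, 'eef_pos': array([0.1428369 , 0.60794346, 0.24392497]), 'eef_rot': array([[-9.73487794e-01,  2.28738738e-01, -3.24999212e-04],
       [ 2.28738968e-01,  9.73486753e-01, -1.42335557e-03],
       [-9.19412917e-06, -1.45995926e-03, -9.99998934e-01]]), 'opening': 0.9985453793650416} 0.022
scene [[540.35283306   0.         323.16159329]
 [  0.         540.35283306 243.73168141]
 [  0.           0.           1.        ]] [[ 7.34962202e-01 -4.64754108e-01  4.93795687e-01  5.64930887e-02]
 [-6.78108042e-01 -5.03493234e-01  5.35410166e-01 -6.14848080e-01]
 [-2.11286758e-04 -7.28353062e-01 -6.85201994e-01  9.04746830e-01]
 [ 0.00000000e+00  0.00000000e+00  0.00000000e+00  1.00000000e+00]]
top [[488.78195857   0.         315.46334022]
 [  0.         488.78195857 244.75426051]
 [  0.           0.           1.        ]] [[ 0.00767458 -0.98671167  0.16229967  0.40362125]
 [-0.99987549 -0.00980995 -0.01235968  0.03100963]
 [ 0.01378759 -0.16218461 -0.9866641   1.40337525]
 [ 0.          0.          0.          1.        ]]
```

View pics/scene0.png

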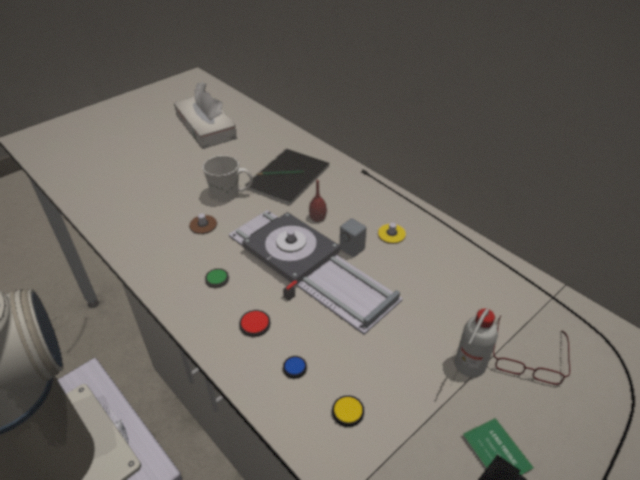

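View pics/top0.png

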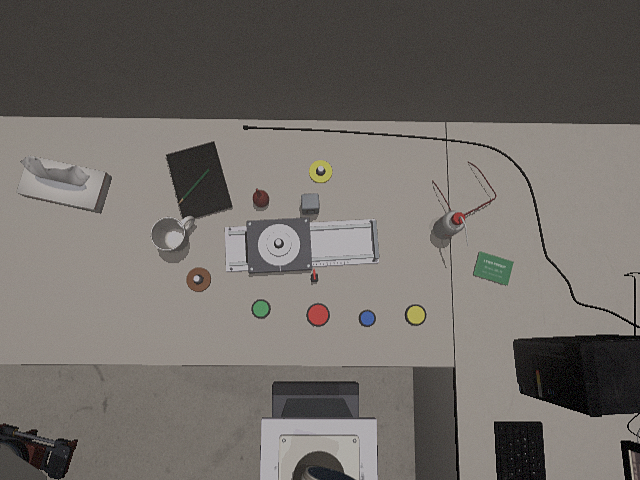

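The top view shows the discs: green (261,309), red (318,315), blue (367,318) and yellow (415,315). There are three cover-like objects:
- White at (278,243), lying on the stage plate. This is the one meant.
- Brown at (198,279), a look-alike to leave alone.
- Yellow at (320,171), also a look-alike to leave alone.

The pointer is at (314,272).

```bash
cat > h.py <<'E'
from cell import env
import cv2, numpy as np
from scipy.spatial.transform import Rotation as R
def ray(f,uv,z):
    K=f["intrinsics"];T=f["world_from_camera"]
    d=T[:3,:3]@np.linalg.solve(K,[uv[0],uv[1],1.]);c=T[:3,3]
    return c+d*(z-c[2])/d[2]
def proj(f,p):
    T=f["world_from_camera"];c=f["intrinsics"]@(T[:3,:3].T@(np.array(p)-T[:3,3]));return c[:2]/c[2]
def grab(n,save=None,crop=None,scale=1):
    f=env.grab_frame(n);im=f["image"][:,:,::-1].copy()
    if save:
        s=im if crop is None else im[crop[1]:crop[3],crop[0]:crop[2]]
        cv2.imwrite(f"pics/{save}.png",cv2.resize(s,None,fx=scale,fy=scale,interpolation=cv2.INTER_CUBIC))
    return f,im
HUE={"red":((0,7),(173,180)),"yellow":((23,34),),"green":((45,80),),"blue":((100,130),)}
def blobs(im,c,smin=130,vmin=50,amin=60):
    h=cv2.cvtColor(im,cv2.COLOR_BGR2HSV);m=0
    for a,b in HUE[c]: m=m|cv2.inRange(h,(a,smin,vmin),(b,255,255))
    return sorted([(cv2.contourArea(k),cv2.minEnclosingCircle(k),cv2.fitEllipse(k)) for k in cv2.findContours(m,cv2.RETR_EXTERNAL,cv2.CHAIN_APPROX_NONE)[0] if len(k)>5 and cv2.contourArea(k)>amin],key=lambda t:-t[0])
def go(p,yaw=None):
    """shift(mm), rotvec(deg) in tool axes to TCP p, tool down, tool y at yaw(deg) in world"""
    o=env.get_obs();Rt=o["eef_rot"];s=Rt.T@(np.array(p)-o["eef_pos"])*1000;r=np.zeros(3)
    if yaw is not None:
        best=None
        for k in(0,180):
            a=np.radians(yaw+k);y=np.array([np.cos(a),np.sin(a),0]);z=np.array([0,0,-1.]);M=np.c_[np.cross(y,z),y,z]
            v=R.from_matrix(Rt.T@M).as_rotvec(degrees=True)
            if best is None or np.linalg.norm(v)<np.linalg.norm(best): best=v
        r=best
    print("shift",s.round(1),"turn",r.round(1),"at",o["eef_pos"].round(4),"t",round(o["time_s"],2),"q6",np.round(o["q"],0)); return s,r
E
python3 - <<'E'
from h import *
f,im=grab("top")
for c in HUE:
    for a,(uv,r),e in blobs(im,c)[:3]: print(c,a,np.round(uv,1),round(r,1),ray(f,e[0],.012).round(4))
for n,uv,z in(("knob",(278.5,243),.071),("plate",(278.5,244.5),.037),("ptr",(314,273),.035),("brown",(198,279),.02),("blower",(261,199),.04),("facecorner",(246,219),.035),("facecorner",(246,272),.035),("railR",(376,262),.01),("railR2",(376,222),.01),("mug",(172,240),.05),("bottle",(447,228),.05)):print(n,ray(f,uv,z).round(3))
g,im2=grab("top","crop1",(210,150,430,340),3.6)
w,_=grab("wrist","w0");print(env.get_obs()["eef_rot"].T@(w["world_from_camera"][:3,3]-env.get_obs()["eef_pos"]))
E
```

```text
red 281.5 [317.7 314.4] 10.0 [0.4337 0.0057 0.012 ]
blue 117.0 [367.  317.6] 6.7 [ 0.4255 -0.1334  0.012 ]
knob [0.627 0.116 0.071]
plate [0.628 0.119 0.037]
ptr [0.548 0.017 0.035]
brown [0.53  0.345 0.02 ]
blower [0.759 0.171 0.04 ]
facecorner [0.701 0.213 0.035]
facecorner [0.549 0.208 0.035]
railR [ 0.584 -0.161  0.01 ]
railR2 [ 0.702 -0.162  0.01 ]
mug [0.636 0.416 0.05 ]
bottle [ 0.678 -0.358  0.05 ]
[ 8.27443236e-02 -8.03165174e-05 -1.39301411e-01]
```

View pics/crop1.png

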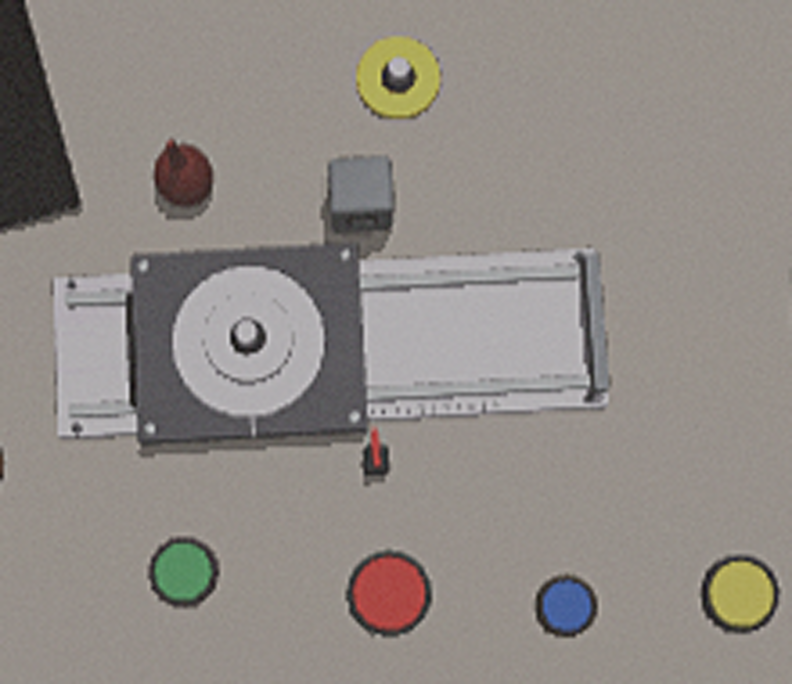

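The crop confirms the white cover lies on the plate, with its knob at crop (248,338), i.e. top-view pixel (279,244). The yellow look-alike stands on the worktop behind the rail. All four discs are present.

```bash
python3 - <<'E'
from h import *
go((.60,.118,.30),90)
E
```

```text
shift [-557.1 -372.7  -55.4] turn [ -0.   -0.  -13.2] at [0.1429 0.6082 0.2443] t 0.25 q6 [76. 24. 93. -0. 62. -1.]
```

>>> apply_moves(motion=[[-46,-31,-55,0,0,-1],[-92,-62,-55,0,0,-2],[-138,-93,-55,0,0,-3],[-184,-124,-55,0,0,-4],[-230,-155,-55,0,0,-5],[-276,-186,-55,0,0,-6],[-322,-217,-55,0,0,-7],[-368,-248,-55,0,0,-8],[-414,-279,-55,0,0,-9],[-460,-310,-55,0,0,-10],[-506,-341,-55,0,0,-11],[-557,-373,-55,0,0,-13],[-557,-373,-55,0,0,-13],[-557,-373,-55,0,0,-13],[-557,-373,-55,0,0,-13]], gripper=60)

```text
time_s: 2.12
eef_pos: [0.5989, 0.1189, 0.2997]
eef_rot: [[-1.0, 0.003, -0.001], [0.003, 1.0, 0.0], [0.001, 0.0, -1.0]]
wrist_force: [0.5, 0.2, 0.5]
opening: 0.685
grasp_force: 0.0
```

```bash
python3 - <<'E'
from h import *
go((.60,.118,.30),90)
f,im=grab("wrist","w1")
for p in((.627,.116,.071),(.628,.119,.037),(.548,.017,.028)):print(proj(f,p))
ft,it=grab("top")
for c in HUE:
    for a,(uv,r),e in blobs(it,c,85)[:3]: print(c,a,np.round(uv,1),round(r,1),ray(ft,e[0],.012).round(4))
E
```

```text
shift [-1.1 -0.9 -0.3] turn [ 0.  -0.  -0.2] at [0.5989 0.1189 0.2997] t 2.12 q6 [ 10.  20.  92.   0.  68. -80.]
[309.25541655 239.81556114]
[312.30581704 231.38240433]
[211.04485682 153.04812281]
red 289.5 [317.6 314.3] 10.4 [0.4341 0.0047 0.012 ]
red 89.5 [462.  215.5] 11.4 [ 0.7202 -0.4084  0.012 ]
yellow 389.0 [320.2 171. ] 11.6 [0.8535 0.0015 0.012 ]
yellow 238.0 [415.6 314.4] 9.3 [ 0.4354 -0.2708  0.012 ]
green 734.0 [494. 268.] 20.6 [ 0.5695 -0.4995  0.012 ]
blue 129.5 [367.1 317.7] 7.0 [ 0.4254 -0.1335  0.012 ]
```

View pics/w1.png

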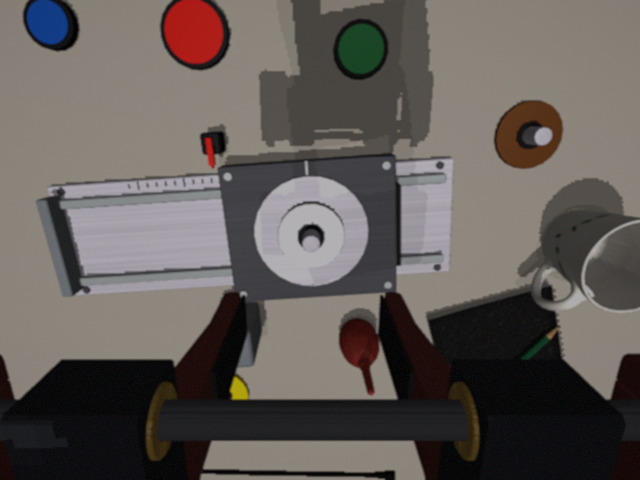

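The wrist view shows:
- the plate circle centred near (311,231)
- the white cover disc near (311,237), with its knob top at (311,238)
- the index line at (307,168)
- the red pointer tip at (212,166)
- the push face at (399,225)

```bash
cat >> h.py <<'E'
def plate(f,im,z=.037):
    """plate centre and rail yaw from dark deck + bright circle (wrist view)"""
    g=cv2.cvtColor(im,cv2.COLOR_BGR2GRAY)
    return g
E
python3 - <<'E'
from h import *
f,im=grab("wrist");g=cv2.cvtColor(im,cv2.COLOR_BGR2GRAY);hs=cv2.cvtColor(im,cv2.COLOR_BGR2HSV)
print("row231",g[231,215:405:5]); print("col311",g[160:300:4,311])
m=(g>115).astype(np.uint8)*255;m[:170]=0;m[296:]=0;m[:,:240]=0;m[:,:][:,384:]=0
for k in cv2.findContours(m,cv2.RETR_EXTERNAL,cv2.CHAIN_APPROX_NONE)[0]:
    if cv2.contourArea(k)>2000:
        e=cv2.fitEllipse(k);print("plate",e,ray(f,e[0],.037).round(4))
mc=cv2.inRange(g,185,255);mc[:190]=0;mc[285:]=0;mc[:,:260]=0;mc[:,365:]=0
for k in cv2.findContours(mc,cv2.RETR_EXTERNAL,cv2.CHAIN_APPROX_NONE)[0]:
    if cv2.contourArea(k)>300:
        e=cv2.fitEllipse(k);print("cover",e,ray(f,e[0],.045).round(4))
a,b=ray(f,(221,167),.0355),ray(f,(394,155),.0355);print("deck near edge",a,b,"yaw",np.degrees(np.arctan2(*(b-a)[1::-1])))
a,b=ray(f,(240,300),.0355),ray(f,(396,291),.0355);print("far edge",a,b,"yaw",np.degrees(np.arctan2(*(b-a)[1::-1])))
mr=cv2.inRange(hs,(0,130,60),(8,255,255));mr[:120]=0;mr[175:]=0;mr[:,:195]=0;mr[:,225:]=0
ys,xs=np.where(mr);i=ys.argmax();tip=(xs[ys>=ys.max()-1].mean(),ys.max());print("tip",tip,ray(f,tip,.0355).round(4))
print("index",ray(f,(307,168),.0355).round(4))
print("face",ray(f,(398,183),.034),ray(f,(401,265),.034))
print("bed end",ray(f,(451,225),.01),"blower",ray(f,(360,345),.06))
print("green",ray(f,(360,48),.012),"brown",ray(f,(528,134),.008))
E
```

```text
row231 [165 165 143  67  65  65  66  66 166 175 163 165 164 177 177 178 178  28
  42  58  57  17 171 178 176 178 162 165 163 162 163  59  60  61  60  61
  48  74]
col311 [ 37  58  62  60 143 166 167 166 165 167 156 160 176 177 178 179  51  28
  56 149 167 166 160 171 179 177 177 159 162 169 171 158  62  64  87]
plate ((310.62933349609375, 230.24777221679688), (108.85778045654297, 112.94355010986328), 90.32256317138672) [0.6271 0.1173 0.037 ]
deck near edge [0.56148852 0.02773781 0.0355    ] [0.55032513 0.20056812 0.0355    ] yaw 93.69569323222848
far edge [0.70788404 0.03818632 0.0355    ] [0.69762771 0.21154014 0.0355    ] yaw 93.38591027086403
tip (np.float64(212.0), np.int64(167)) [0.5615 0.0187 0.0355]
index [0.5628 0.114  0.0355]
face [0.57838243 0.20660992 0.034     ] [0.66751309 0.21544609 0.034     ]
bed end [0.6290915 0.2738906 0.01     ] blower [0.75054575 0.17060058 0.06      ]
green [0.45027811 0.16614907 0.012     ] brown [0.53164931 0.34503424 0.008     ]
```

```bash
python3 - <<'E'
from h import *
f,im=grab("wrist");g=cv2.GaussianBlur(cv2.cvtColor(im,cv2.COLOR_BGR2GRAY),(5,5),0)
m=np.zeros_like(g);cv2.circle(m,(311,230),50,255,-1);m&=cv2.inRange(g,172,255)
m=cv2.morphologyEx(m,cv2.MORPH_OPEN,np.ones((3,3)))
k=max(cv2.findContours(m,cv2.RETR_EXTERNAL,cv2.CHAIN_APPROX_NONE)[0],key=cv2.contourArea)
print(cv2.minEnclosingCircle(k),cv2.fitEllipse(k));print(ray(f,cv2.fitEllipse(k)[0],.045))
c=cv2.minEnclosingCircle(k)[0];p=ray(f,c,.045);print(p,ray(f,(311,238.5),.071))
go((p[0],p[1],.07),93.5)
E
```

```text
((304.5540466308594, 240.3918914794922), 38.86335754394531) ((307.7279052734375, 240.41336059570312), (59.84294891357422, 76.8619613647461), 37.073612213134766)
[0.63603472 0.11420571 0.045     ]
[0.63599893 0.1109138  0.045     ] [0.62622671 0.11768506 0.071     ]
shift [-36.6  -7.8 229.9] turn [ 0.   0.  -3.6] at [0.5994 0.1188 0.2999] t 2.33 q6 [ 10.  20.  92.   0.  68. -80.]
```

>>> apply_moves(motion=[[-14,-1,50,0,0,-2],[-28,-1,100,0,0,-3.5],[-28,-1,150,0,0,-3.5],[-28,-1,190,0,0,-3.5],[-28,-1,215,0,0,-3.5],[-28,-1,229,0,0,-3.5],[-28,-1,229,0,0,-3.5],[-28,-1,229,0,0,-3.5]], gripper=45)

```text
time_s: 3.32
eef_pos: [0.6287, 0.1171, 0.0719]
eef_rot: [[-0.998, -0.057, 0.002], [-0.057, 0.998, 0.0], [-0.002, 0.0, -1.0]]
wrist_force: [-0.5, 0.3, -0.1]
opening: 0.511
grasp_force: 0.0
```

>>> apply_moves(motion=[[0,0,0,0,0,0],[0,0,0,0,0,0],[0,0,0,0,0,0],[0,0,0,0,0,0],[0,0,0,0,0,0],[0,0,0,0,0,0]], gripper=16)

```text
time_s: 4.08
eef_pos: [0.628, 0.1168, 0.0711]
eef_rot: [[-0.998, -0.057, 0.0], [-0.057, 0.998, 0.0], [-0.0, 0.0, -1.0]]
wrist_force: [-1.4, 0.3, 4.7]
opening: 0.196
grasp_force: 30.0
```

>>> apply_moves(motion=[[0,0,0,0,0,0],[0,0,0,0,0,0],[0,0,0,0,0,0]], gripper=17.5)

```text
time_s: 4.45
eef_pos: [0.628, 0.1168, 0.071]
eef_rot: [[-0.998, -0.057, 0.0], [-0.057, 0.998, 0.0], [-0.0, 0.0, -1.0]]
wrist_force: [-1.3, -0.2, 4.2]
opening: 0.201
grasp_force: 9.0
```

>>> apply_moves(motion=[[0,0,-20,0,0,0],[0,0,-55,0,0,0],[0,0,-95,0,0,0],[28,27,-100,0,0,0],[60,58,-100,0,0,0],[92,89,-100,0,0,0],[124,120,-100,0,0,0],[155,150,-100,0,0,0],[169,163,-90,0,0,0],[169,163,-60,0,0,0],[169,163,-20,0,0,0],[169,163,15,0,0,0],[169,163,28,0,0,0],[169,163,35,0,0,0],[169,163,36,0,0,0],[169,163,36,0,0,0]], gripper=16)

```text
time_s: 6.45
eef_pos: [0.4505, 0.2702, 0.0356]
eef_rot: [[-0.998, -0.057, 0.001], [-0.057, 0.998, 0.001], [-0.001, 0.001, -1.0]]
wrist_force: [-0.5, -0.1, 0.1]
opening: 0.198
grasp_force: 30.0
```

>>> apply_moves(motion=[[0,0,0,0,0,0],[0,0,0,0,0,0],[0,0,0,0,0,0],[0,0,-30,0,0,0],[0,0,-80,0,0,0],[0,0,-140,0,0,0],[8,-50,-190,0,0,0],[16,-105,-230,0,0,0],[24,-160,-260,0,0,0],[32,-215,-260,0,0,0],[36,-263,-260,0,0,0],[36,-263,-260,0,0,0],[36,-263,-260,0,0,0]], gripper=45)

```text
time_s: 8.07
eef_pos: [0.4288, 0.0053, 0.2947]
eef_rot: [[-0.998, -0.056, 0.0], [-0.056, 0.998, 0.0], [-0.0, 0.0, -1.0]]
wrist_force: [0.3, 0.7, 0.7]
opening: 0.514
grasp_force: 0.0
```

```bash
cat >> h.py <<'E'
def wd(D={"red":66,"yellow":60,"green":54,"blue":48}):
    f,im=grab("wrist");out={}
    for c in D:
        for a,(uv,r),e in blobs(im,c,90,30,300)[:2]:
            x,y=e[0]
            if y<300: print(c,a,np.round(e[0],1),np.round(e[1],0),ray(f,e[0],.012).round(4))
    return f,im
E
python3 - <<'E'
from h import *
go((.434,.005,.30),93)
wd();grab("wrist","w2")
E
```

```text
shift [-5.2 -0.6 -5.3] turn [0.  0.  0.2] at [0.4288 0.0053 0.2947] t 8.07 q6 [ -1.   3. 114.   0.  63. -94.]
red 2249.0 [311.5 205.4] [53. 54.] [0.4346 0.0049 0.012 ]
yellow 1837.0 [ 53.3 192.7] [44. 53.] [ 0.4358 -0.2713  0.012 ]
green 1317.0 [457.4 227.4] [39. 43.] [0.4503 0.1665 0.012 ]
blue 1105.5 [181.7 190.3] [36. 39.] [ 0.4258 -0.1342  0.012 ]
```

View pics/w2.png

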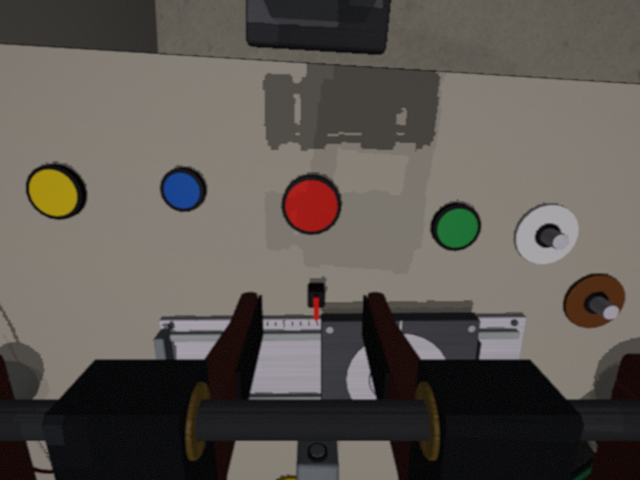

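View w2 shows the cover set down at (547,235), and the discs red (311,205), blue (182,190), yellow (53,193) and green (457,227), all clear. Next is the red disc.

>>> apply_moves(motion=[[-3,0,50,0,0,0],[-6,-1,110,0,0,0],[-6,-1,165,0,0,0],[-6,-1,215,0,0,0],[-6,-1,250,0,0,0],[-6,-1,265,0,0,0],[-6,-1,270,0,0,0],[-6,-1,270,0,0,0],[-6,-1,270,0,0,0]], gripper=87.8)

```text
time_s: 9.3
eef_pos: [0.4358, 0.0047, 0.0257]
eef_rot: [[-0.998, -0.057, 0.002], [-0.057, 0.998, -0.0], [-0.002, -0.0, -1.0]]
wrist_force: [-0.4, 1.4, -0.3]
opening: 0.995
grasp_force: 0.0
```

>>> apply_moves(motion=[[0,0,0,0,0,0],[0,0,0,0,0,0],[0,0,0,0,0,0],[0,0,0,0,0,0],[0,0,0,0,0,0]], gripper=67)

```text
time_s: 9.93
eef_pos: [0.4349, 0.0046, 0.0247]
eef_rot: [[-0.998, -0.057, -0.0], [-0.057, 0.998, 0.0], [0.0, 0.0, -1.0]]
wrist_force: [-0.1, -0.4, 0.6]
opening: 0.763
grasp_force: 0.0
```

>>> apply_moves(motion=[[0,0,0,0,0,0],[0,0,0,0,0,0],[0,0,0,0,0,0]], gripper=65.5)

```text
time_s: 10.3
eef_pos: [0.4349, 0.0046, 0.0246]
eef_rot: [[-0.998, -0.057, -0.0], [-0.057, 0.998, -0.0], [0.0, 0.0, -1.0]]
wrist_force: [-0.2, -0.0, 0.9]
opening: 0.746
grasp_force: 8.2
```

>>> apply_moves(motion=[[0,0,0,0,0,0],[0,0,0,0,0,0]], gripper=65.3)

```text
time_s: 10.55
eef_pos: [0.4349, 0.0045, 0.0247]
eef_rot: [[-0.998, -0.057, -0.0], [-0.057, 0.998, -0.0], [0.0, -0.0, -1.0]]
wrist_force: [0.1, -0.4, -1.1]
opening: 0.75
grasp_force: 3.0
```

```bash
python3 - <<'E'
from h import *
go((.6271,.1173,.0625),93.4)
E
```

```text
shift [-198.3  101.6  -37.9] turn [-0.  -0.  -0.1] at [0.4349 0.0045 0.0247] t 10.55 q6 [ -1.  33. 123.  -0.  24. -94.]
```

>>> apply_moves(motion=[[0,0,0,0,0,0],[0,0,0,0,0,0],[0,0,0,0,0,0],[0,0,0,0,0,0]], gripper=65)

```text
time_s: 11.05
eef_pos: [0.4349, 0.0046, 0.0247]
eef_rot: [[-0.998, -0.057, 0.0], [-0.057, 0.998, -0.0], [-0.0, -0.0, -1.0]]
wrist_force: [0.2, -0.2, -0.8]
opening: 0.748
grasp_force: 19.1
```

>>> apply_moves(motion=[[0,0,-10,0,0,0],[0,0,-40,0,0,0],[0,0,-80,0,0,0],[-25,13,-105,0,0,0],[-65,33,-110,0,0,0],[-105,54,-110,0,0,0],[-145,74,-110,0,0,0],[-180,92,-110,0,0,0],[-198,101,-105,0,0,0],[-198,101,-85,0,0,0],[-198,101,-60,0,0,0],[-198,101,-50,0,0,0],[-198,101,-50,0,0,0]])

```text
time_s: 12.68
eef_pos: [0.6255, 0.1162, 0.0737]
eef_rot: [[-0.998, -0.057, -0.003], [-0.057, 0.998, -0.0], [0.003, -0.0, -1.0]]
wrist_force: [0.0, -0.9, -1.2]
opening: 0.743
grasp_force: 19.1
```

```bash
python3 - <<'E'
from h import *
go((.6271,.1173,.0625),93.4);print(env.get_obs()["opening"],env.get_obs()["grasp_force"])
E
```

```text
shift [-1.7  1.1 11.2] turn [-0.  -0.1 -0.1] at [0.6255 0.1162 0.0737] t 12.68 q6 [  9.  38.  97.  -0.  46. -84.]
0.7431719864895729 19.085831344127655
```

>>> apply_moves(motion=[[0,1,5,0,0,0],[0,1,9,0,0,0],[0,1,11,0,0,0],[0,1,12.5,0,0,0],[0,1,12.5,0,0,0],[0,1,12.5,0,0,0]])

```text
time_s: 13.42
eef_pos: [0.6268, 0.1177, 0.0623]
eef_rot: [[-0.998, -0.057, 0.0], [-0.057, 0.998, 0.0], [-0.0, 0.0, -1.0]]
wrist_force: [-0.5, -0.0, 0.3]
opening: 0.745
grasp_force: 19.1
```

>>> apply_moves(motion=[[0,0,0,0,0,0],[0,0,0,0,0,0],[0,0,0,0,0,0],[0,0,0,0,0,0],[0,0,-20,0,0,0],[10,0,-70,0,0,0],[20,0,-130,0,0,0],[27,0,-190,0,0,0],[27,0,-238,0,0,0],[27,0,-238,0,0,0],[27,0,-238,0,0,0],[27,0,-238,0,0,0]], gripper=80)

```text
time_s: 14.92
eef_pos: [0.5989, 0.116, 0.2988]
eef_rot: [[-0.998, -0.057, -0.003], [-0.057, 0.998, -0.001], [0.003, -0.0, -1.0]]
wrist_force: [0.5, 0.3, 0.5]
opening: 0.913
grasp_force: 0.0
```

```bash
cat >> h.py <<'E'
def top_check(f,im,c,ztop):
    b=blobs(im,c,90,30,300)
    for a,(uv,r),e in b[:2]:
        if e[0][1]<330: print(c,np.round(e[0],1),np.round(e[1],1),ray(f,e[0],ztop).round(4))
def platefit(f,im,c0):
    g=cv2.GaussianBlur(cv2.cvtColor(im,cv2.COLOR_BGR2GRAY),(3,3),0);pts=[]
    u=proj(f,[c0[0],c0[1],.037])
    for a in np.radians(np.arange(0,360,4)):
        q=[proj(f,[c0[0]+r*np.cos(a),c0[1]+r*np.sin(a),.037]) for r in np.arange(.045,.072,.0005)]
        v=np.array([float(g[int(round(y)),int(round(x))]) if 0<=int(round(y))<480 and 0<=int(round(x))<640 else 0 for x,y in q]);d=v[:-4]-v[4:];i=d.argmax()
        if d[i]>50: pts.append(q[i+2])
    pts=np.array(pts,np.float32);W=np.array([ray(f,p,.037)[:2] for p in pts])
    for _ in range(3):
        A=np.c_[2*W,np.ones(len(W))];s=np.linalg.lstsq(A,(W**2).sum(1),rcond=None)[0];r=np.sqrt(s[2]+s[:2]@s[:2]);e=abs(np.linalg.norm(W-s[:2],axis=1)-r);W=W[e<max(.0015,2*np.median(e))]
    print("plate",s[:2].round(4),"r",r.round(4),"n",len(W),"med err",np.median(e).round(5))
E
python3 - <<'E'
from h import *
go((.434,.005,.30),93)
f,im=grab("wrist","w3");platefit(f,im,(.627,.1173));top_check(f,im,"red",.049)
E
```

```text
shift [ 171.  -101.4   -0.7] turn [-0.  -0.2  0.3] at [0.5989 0.116  0.2988] t 14.93 q6 [ 10.  20.  92.  -0.  68. -83.]
plate [0.6298 0.1174] r 0.0597 n 70 med err 0.00028
red [269.9 251.3] [53.3 56.6] [0.6476 0.0749 0.049 ]
```

View pics/w3.png

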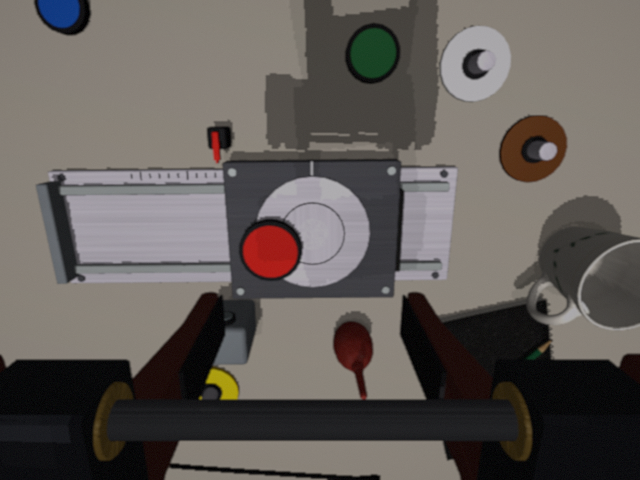

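View w3 shows red at (270,251), knocked off centre after it was placed. The plate centre is near (312,232). I will re-grip red and centre it.

>>> apply_moves(motion=[[-20,-20,30,0,0,0],[-46,-44,75,0,0,0],[-46,-44,125,0,0,0],[-46,-44,175,0,0,0],[-46,-44,215,0,0,0],[-46,-44,234,0,0,0],[-46,-44,238,0,0,0],[-46,-44,238,0,0,0]], gripper=87.8)

```text
time_s: 15.98
eef_pos: [0.6491, 0.075, 0.0631]
eef_rot: [[-0.998, -0.057, 0.001], [-0.057, 0.998, 0.0], [-0.001, 0.0, -1.0]]
wrist_force: [0.3, 1.0, -0.0]
opening: 1.0
grasp_force: 0.0
```

>>> apply_moves(motion=[[0,0,0,0,0,0],[0,0,0,0,0,0],[0,0,0,0,0,0],[0,0,0,0,0,0],[0,0,0,0,0,0]], gripper=67)

```text
time_s: 16.6
eef_pos: [0.6483, 0.0749, 0.0622]
eef_rot: [[-0.998, -0.057, 0.0], [-0.057, 0.998, 0.0], [-0.0, 0.0, -1.0]]
wrist_force: [-0.4, 1.0, -0.2]
opening: 0.76
grasp_force: 0.0
```

>>> apply_moves(motion=[[0,0,0,0,0,0],[0,0,0,0,0,0],[0,0,0,0,0,0],[0,0,0,0,0,0]], gripper=65)

```text
time_s: 17.1
eef_pos: [0.6483, 0.0749, 0.0622]
eef_rot: [[-0.998, -0.057, -0.0], [-0.057, 0.998, 0.0], [0.0, 0.0, -1.0]]
wrist_force: [-1.3, 0.3, 0.8]
opening: 0.746
grasp_force: 18.7
```

```bash
python3 - <<'E'
from h import *
go((.629,.1174,.0625),93.4)
E
```

```text
shift [16.8 43.5 -0.3] turn [ 0.  -0.  -0.1] at [0.6483 0.0749 0.0622] t 17.1 q6 [  6.  40.  95.   0.  46. -88.]
```

>>> apply_moves(motion=[[0,0,-8,0,0,0],[5,13,-12,0,0,0],[11,28,-12,0,0,0],[17,43.5,-12,0,0,0],[17,43.5,-12,0,0,0],[17,43.5,-5,0,0,0],[17,43.5,-1,0,0,0],[17,43.5,0.5,0,0,0],[17,43.5,0.5,0,0,0],[17,43.5,0.5,0,0,0]])

```text
time_s: 18.35
eef_pos: [0.6287, 0.117, 0.0619]
eef_rot: [[-0.998, -0.057, -0.001], [-0.057, 0.998, -0.0], [0.001, 0.0, -1.0]]
wrist_force: [-2.7, 0.3, 5.0]
opening: 0.745
grasp_force: 18.9
```

>>> apply_moves(motion=[[0,0,0,0,0,0],[0,0,0,0,0,0],[0,0,0,0,0,0],[0,0,0,0,0,0],[0,0,-20,0,0,0],[10,0,-70,0,0,0],[20,0,-130,0,0,0],[27,0,-190,0,0,0],[27,0,-238,0,0,0],[27,0,-238,0,0,0],[27,0,-238,0,0,0]], gripper=80)

```text
time_s: 19.73
eef_pos: [0.6014, 0.1157, 0.3001]
eef_rot: [[-0.998, -0.057, 0.0], [-0.057, 0.998, 0.0], [-0.0, 0.0, -1.0]]
wrist_force: [-0.3, -1.3, -0.3]
opening: 0.913
grasp_force: 0.0
```

```bash
python3 - <<'E'
from h import *
go((.4358,-.2713,.20),93)
f,im=grab("wrist");platefit(f,im,(.627,.1173));top_check(f,im,"red",.049)
E
```

```text
shift [ 187.5 -376.9  100. ] turn [0.  0.  0.3] at [0.6014 0.1157 0.3001] t 19.73 q6 [ 10.  20.  92.  -0.  68. -83.]
plate [0.6299 0.1175] r 0.0597 n 89 med err 0.00023
red [311.7 231.9] [54.8 57.2] [0.6281 0.1167 0.049 ]
```

>>> apply_moves(motion=[[20,-40,10,0,0,0],[40,-80,20,0,0,0],[60,-120,35,0,0,0],[80,-160,50,0,0,0],[100,-200,65,0,0,0],[120,-240,80,0,0,0],[140,-280,100,0,0,0],[160,-320,100,0,0,0],[180,-360,100,0,0,0],[187,-377,100,0,0,0],[187,-377,100,0,0,0],[187,-377,100,0,0,0]], gripper=82)

```text
time_s: 21.28
eef_pos: [0.4369, -0.2702, 0.1993]
eef_rot: [[-0.998, -0.058, -0.001], [-0.058, 0.998, 0.001], [0.001, 0.001, -1.0]]
wrist_force: [-0.0, 0.6, 0.3]
opening: 0.935
grasp_force: 0.0
```

```bash
python3 - <<'E'
from h import *
wd()
go((.4358,-.2713,.0245),93.4)
E
```

```text
yellow 2792.0 [310.5 221. ] [59. 60.] [ 0.436  -0.2717  0.012 ]
blue 1676.0 [473.3 218.4] [43. 49.] [ 0.4259 -0.1344  0.012 ]
shift [  1.2  -1.3 174.9] turn [ 0.  -0.  -0.1] at [ 0.437  -0.2701  0.1994] t 21.32 q6 [ -33.   19.  109.    0.   52. -126.]
```

>>> apply_moves(motion=[[0,-0.5,50,0,0,0],[0,-0.5,105,0,0,0],[0,-0.5,150,0,0,0],[0,-0.5,170,0,0,0],[0,-0.5,175,0,0,0],[0,-0.5,175,0,0,0],[0,-0.5,175,0,0,0]])

```text
time_s: 22.2
eef_pos: [0.4376, -0.272, 0.0258]
eef_rot: [[-0.998, -0.058, 0.002], [-0.058, 0.998, -0.001], [-0.002, -0.001, -1.0]]
wrist_force: [-0.4, 0.0, 0.4]
opening: 0.933
grasp_force: 0.0
```

>>> apply_moves(motion=[[0,0,0,0,0,0],[0,0,0,0,0,0],[0,0,0,0,0,0],[0,0,0,0,0,0],[0,0,0,0,0,0]], gripper=61)

```text
time_s: 22.82
eef_pos: [0.4367, -0.2718, 0.0246]
eef_rot: [[-0.998, -0.057, -0.0], [-0.057, 0.998, 0.0], [0.0, 0.0, -1.0]]
wrist_force: [-0.6, -0.2, 0.1]
opening: 0.692
grasp_force: 0.0
```

>>> apply_moves(motion=[[0,0,0,0,0,0],[0,0,0,0,0,0],[0,0,0,0,0,0],[0,0,0,0,0,0]], gripper=59)

```text
time_s: 23.32
eef_pos: [0.4367, -0.2717, 0.0246]
eef_rot: [[-0.998, -0.057, -0.0], [-0.057, 0.998, 0.0], [0.0, 0.0, -1.0]]
wrist_force: [-0.0, 0.0, 0.2]
opening: 0.675
grasp_force: 18.7
```

```bash
python3 - <<'E'
from h import *
go((.6297,.1174,.0745),93.4)
E
```

```text
shift [-214.9  377.5  -49.8] turn [ 0.  -0.  -0.1] at [ 0.4367 -0.2717  0.0246] t 23.32 q6 [ -33.   36.  113.   -0.   31. -126.]
```

>>> apply_moves(motion=[[0,0,-10,0,0,0],[0,0,-45,0,0,0],[-5,10,-95,0,0,0],[-28,50,-130,0,0,0],[-54,95,-140,0,0,0],[-80,140,-140,0,0,0],[-106,186,-140,0,0,0],[-132,232,-140,0,0,0],[-158,278,-140,0,0,0],[-184,323,-140,0,0,0],[-207,363,-140,0,0,0],[-215.5,377.5,-130,0,0,0],[-215.5,377.5,-95,0,0,0],[-215.5,377.5,-62,0,0,0],[-215.5,377.5,-55,0,0,0],[-215.5,377.5,-52,0,0,0],[-215.5,377.5,-50,0,0,0],[-215.5,377.5,-49.5,0,0,0],[-215.5,377.5,-49.5,0,0,0]])

```text
time_s: 25.7
eef_pos: [0.6307, 0.1175, 0.0749]
eef_rot: [[-0.998, -0.057, 0.001], [-0.057, 0.998, 0.0], [-0.001, 0.0, -1.0]]
wrist_force: [0.5, 0.4, -0.2]
opening: 0.676
grasp_force: 18.7
```

```bash
python3 - <<'E'
from h import *
go((.6304,.1174,.0745),93.4);o=env.get_obs();print(o["opening"],o["grasp_force"],o["wrist_force"])
E
```

```text
shift [ 0.3 -0.   0.4] turn [ 0.   0.1 -0.1] at [0.6307 0.1175 0.0749] t 25.7 q6 [  9.  38.  96.  -0.  46. -84.]
0.675936160659668 18.74373346567154 [ 0.51949233  0.41768198 -0.24854866]
```

>>> apply_moves(motion=[[0,0,0.5,0,0,0],[0,0,0.5,0,0,0],[0,0,0.5,0,0,0],[0,0,0.5,0,0,0],[0,0,0.5,0,0,0],[0,0,0.5,0,0,0],[0,0,-20,0,0,0],[10,0,-70,0,0,0],[20,0,-130,0,0,0],[29,0,-190,0,0,0],[29,0,-225,0,0,0],[29,0,-225,0,0,0],[29,0,-225,0,0,0]], gripper=74)

```text
time_s: 27.32
eef_pos: [0.6008, 0.1157, 0.2991]
eef_rot: [[-0.998, -0.057, -0.0], [-0.057, 0.998, -0.0], [0.0, -0.0, -1.0]]
wrist_force: [-0.9, -0.3, -0.5]
opening: 0.845
grasp_force: 0.0
```

```bash
python3 - <<'E'
from h import *
go((.4503,.1665,.20),93.4)
f,im=grab("wrist");platefit(f,im,(.627,.1173));top_check(f,im,"yellow",.061);top_check(f,im,"red",.049);wd()
E
```

```text
shift [147.3  59.4  99.1] turn [-0.  -0.  -0.1] at [0.6008 0.1157 0.2991] t 27.32 q6 [ 10.  20.  92.  -0.  68. -83.]
plate [0.6298 0.1174] r 0.0596 n 90 med err 0.00024
yellow [312.2 238.4] [49.5 52.1] [0.6302 0.1173 0.061 ]
yellow 2033.0 [312.3 239.2] [50. 52.] [0.6447 0.1182 0.012 ]
green 1818.0 [373.5  50.4] [46. 51.] [0.4503 0.1668 0.012 ]
blue 889.0 [59.6 11.1] [28. 46.] [ 0.4333 -0.1332  0.012 ]
```

>>> apply_moves(motion=[[40,15,30,0,0,0],[80,32,60,0,0,0],[120,48,90,0,0,0],[147,59.5,120,0,0,0],[147,59.5,160,0,0,0],[147,59.5,210,0,0,0],[147,59.5,250,0,0,0],[147,59.5,270,0,0,0],[147,59.5,274,0,0,0],[147,59.5,274,0,0,0],[147,59.5,274,0,0,0]])

```text
time_s: 28.8
eef_pos: [0.4517, 0.1669, 0.0259]
eef_rot: [[-0.998, -0.057, 0.001], [-0.057, 0.998, 0.0], [-0.001, 0.0, -1.0]]
wrist_force: [1.0, -0.1, 0.1]
opening: 0.837
grasp_force: 0.0
```

>>> apply_moves(motion=[[0,0,0,0,0,0],[0,0,0,0,0,0],[0,0,0,0,0,0],[0,0,0,0,0,0],[0,0,0,0,0,0]], gripper=55)

```text
time_s: 29.42
eef_pos: [0.4512, 0.1668, 0.0252]
eef_rot: [[-0.998, -0.057, -0.0], [-0.057, 0.998, -0.0], [0.0, -0.0, -1.0]]
wrist_force: [-0.1, -0.1, -0.0]
opening: 0.628
grasp_force: 0.0
```

>>> apply_moves(motion=[[0,0,0,0,0,0],[0,0,0,0,0,0],[0,0,0,0,0,0],[0,0,0,0,0,0]], gripper=53)

```text
time_s: 29.92
eef_pos: [0.4512, 0.1668, 0.0252]
eef_rot: [[-0.998, -0.057, -0.0], [-0.057, 0.998, 0.0], [0.0, 0.0, -1.0]]
wrist_force: [0.0, 1.0, -0.5]
opening: 0.609
grasp_force: 17.9
```

```bash
python3 - <<'E'
from h import *
go((.6297,.1174,.0865),93.4)
E
```

```text
shift [-175.4  -59.5  -61.3] turn [ 0.  -0.  -0.1] at [0.4512 0.1668 0.0252] t 29.93 q6 [ 19.  35. 117.   0.  28. -74.]
```

>>> apply_moves(motion=[[0,0,-10,0,0,0],[0,0,-45,0,0,0],[0,0,-95,0,0,0],[-15,-5,-130,0,0,0],[-45,-15,-145,0,0,0],[-85,-29,-145,0,0,0],[-125,-42,-145,0,0,0],[-160,-54,-145,0,0,0],[-176,-59.5,-135,0,0,0],[-176,-59.5,-105,0,0,0],[-176,-59.5,-75,0,0,0],[-176,-59.5,-66,0,0,0],[-176,-59.5,-63,0,0,0],[-176,-59.5,-61,0,0,0],[-176,-59.5,-60.5,0,0,0],[-176,-59.5,-60.5,0,0,0]])

```text
time_s: 31.92
eef_pos: [0.6306, 0.1175, 0.0864]
eef_rot: [[-0.998, -0.057, 0.001], [-0.057, 0.998, 0.0], [-0.001, 0.0, -1.0]]
wrist_force: [0.2, -1.0, -1.7]
opening: 0.607
grasp_force: 17.9
```

```bash
python3 - <<'E'
from h import *
go((.6306,.1174,.0865),93.4);o=env.get_obs();print(o["opening"],o["grasp_force"],o["wrist_force"])
E
```

```text
shift [ 0.  -0.1 -0.1] turn [ 0.   0.1 -0.1] at [0.6306 0.1175 0.0864] t 31.93 q6 [  9.  37.  96.  -0.  47. -84.]
0.6069338174908075 17.921093702316284 [ 0.21993232 -1.00349042 -1.69155317]
```

>>> apply_moves(motion=[[0,0,0,0,0,0],[0,0,0,0,0,0],[0,0,0,0,0,0],[0,0,0,0,0,0],[0,0,0,0,0,0],[0,0,0,0,0,0],[0,0,-20,0,0,0],[10,0,-70,0,0,0],[20,0,-130,0,0,0],[29,0,-180,0,0,0],[29,0,-213,0,0,0],[29,0,-213,0,0,0],[29,0,-213,0,0,0]], gripper=68)

```text
time_s: 33.55
eef_pos: [0.6008, 0.1157, 0.2985]
eef_rot: [[-0.998, -0.057, -0.0], [-0.057, 0.998, -0.0], [0.0, -0.0, -1.0]]
wrist_force: [-0.5, 0.5, 0.0]
opening: 0.774
grasp_force: 0.0
```

```bash
python3 - <<'E'
from h import *
go((.4259,-.1344,.20),93.4)
f,im=grab("wrist");platefit(f,im,(.627,.1173));top_check(f,im,"green",.073);top_check(f,im,"yellow",.061);wd()
E
```

```text
shift [ 188.9 -239.6   98.6] turn [-0.  -0.  -0.1] at [0.6008 0.1157 0.2985] t 33.55 q6 [ 10.  20.  92.  -0.  68. -83.]
plate [0.6298 0.1175] r 0.0596 n 89 med err 0.00031
green [312.3 241.5] [45.2 47.4] [0.6296 0.1173 0.073 ]
green 1688.0 [312.4 242.4] [45. 47.] [0.6483 0.1184 0.012 ]
blue 880.0 [59.2 10.9] [27. 46.] [ 0.4334 -0.1332  0.012 ]
```

>>> apply_moves(motion=[[30,-38,15,0,0,0],[62,-78,30,0,0,0],[94,-119,50,0,0,0],[126,-160,70,0,0,0],[158,-200,90,0,0,0],[189.5,-239.5,110,0,0,0],[189.5,-239.5,150,0,0,0],[189.5,-239.5,200,0,0,0],[189.5,-239.5,245,0,0,0],[189.5,-239.5,268,0,0,0],[189.5,-239.5,273.5,0,0,0],[189.5,-239.5,273.5,0,0,0],[189.5,-239.5,273.5,0,0,0]])

```text
time_s: 35.28
eef_pos: [0.4264, -0.1343, 0.026]
eef_rot: [[-0.998, -0.057, 0.001], [-0.057, 0.998, -0.0], [-0.001, -0.001, -1.0]]
wrist_force: [-0.5, -0.2, -0.5]
opening: 0.774
grasp_force: 0.0
```

>>> apply_moves(motion=[[0,0,0,0,0,0],[0,0,0,0,0,0],[0,0,0,0,0,0],[0,0,0,0,0,0],[0,0,0,0,0,0]], gripper=49)

```text
time_s: 35.9
eef_pos: [0.4259, -0.1342, 0.0252]
eef_rot: [[-0.998, -0.057, 0.0], [-0.057, 0.998, -0.0], [-0.0, -0.0, -1.0]]
wrist_force: [-0.9, 0.3, -0.3]
opening: 0.562
grasp_force: 0.0
```

>>> apply_moves(motion=[[0,0,0,0,0,0],[0,0,0,0,0,0],[0,0,0,0,0,0],[0,0,0,0,0,0]], gripper=47)

```text
time_s: 36.4
eef_pos: [0.4258, -0.1342, 0.0252]
eef_rot: [[-0.998, -0.057, -0.0], [-0.057, 0.998, 0.0], [0.0, 0.0, -1.0]]
wrist_force: [-0.7, 0.1, 0.3]
opening: 0.542
grasp_force: 17.5
```

```bash
python3 - <<'E'
from h import *
go((.6297,.1174,.0985),93.4)
E
```

```text
shift [-217.9  239.5  -73.3] turn [ 0.  -0.  -0.1] at [ 0.4258 -0.1342  0.0252] t 36.4 q6 [ -19.   33.  121.    0.   25. -112.]
```

>>> apply_moves(motion=[[0,0,-10,0,0,0],[0,0,-45,0,0,0],[0,0,-95,0,0,0],[-18,20,-130,0,0,0],[-52,57,-150,0,0,0],[-88,97,-150,0,0,0],[-124,136,-150,0,0,0],[-160,176,-150,0,0,0],[-196,215,-150,0,0,0],[-218,239.5,-145,0,0,0],[-218,239.5,-115,0,0,0],[-218,239.5,-87,0,0,0],[-218,239.5,-78,0,0,0],[-218,239.5,-75,0,0,0],[-218,239.5,-73,0,0,0],[-218,239.5,-72.5,0,0,0],[-218,239.5,-72.5,0,0,0]])

```text
time_s: 38.52
eef_pos: [0.6301, 0.1174, 0.0983]
eef_rot: [[-0.998, -0.057, 0.001], [-0.057, 0.998, 0.0], [-0.001, 0.0, -1.0]]
wrist_force: [-0.3, 0.1, -0.8]
opening: 0.541
grasp_force: 17.5
```

```bash
python3 - <<'E'
from h import *
go((.6297,.1174,.0985),93.4);o=env.get_obs();print(o["opening"],o["grasp_force"],o["wrist_force"])
E
```

```text
shift [ 0.4  0.  -0.2] turn [ 0.   0.1 -0.1] at [0.6301 0.1174 0.0983] t 38.52 q6 [  9.  36.  96.  -0.  48. -84.]
0.540766386701645 17.468438744544983 [-0.28714507  0.14101772 -0.78502925]
```

>>> apply_moves(motion=[[0,0,0,0,0,0],[0,0,0,0,0,0],[0,0,0,0,0,0],[0,0,0,0,0,0],[0,0,0,0,0,0],[0,0,0,0,0,0],[0,0,-20,0,0,0],[10,0,-70,0,0,0],[20,0,-130,0,0,0],[29,0,-170,0,0,0],[29,0,-201,0,0,0],[29,0,-201,0,0,0],[29,0,-201,0,0,0]], gripper=62)

```text
time_s: 40.15
eef_pos: [0.6004, 0.1157, 0.2984]
eef_rot: [[-0.998, -0.057, -0.0], [-0.057, 0.998, -0.0], [0.0, -0.0, -1.0]]
wrist_force: [-0.6, 0.0, -0.5]
opening: 0.704
grasp_force: 0.0
```

```bash
python3 - <<'E'
from h import *
go((.4505,.2702,.20),93.4)
f,im=grab("wrist","w4");platefit(f,im,(.627,.1173));top_check(f,im,"blue",.085)
E
```

```text
shift [140.8 162.9  98.5] turn [-0.  -0.  -0.1] at [0.6004 0.1157 0.2984] t 40.15 q6 [ 10.  20.  92.  -0.  68. -83.]
plate [0.6299 0.1174] r 0.0596 n 89 med err 0.00036
blue [312.1 246.3] [40.8 42.7] [0.6302 0.1172 0.085 ]
```

View pics/w4.png

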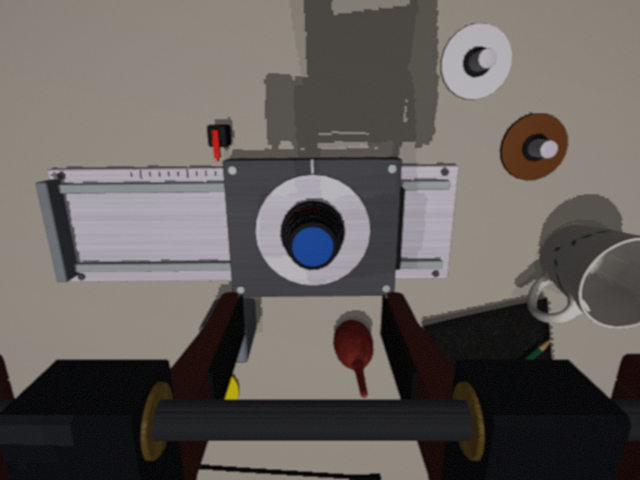

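View w4 shows the stack upright, with the blue top at (312,246) and the white cover at (477,61). Next I will fetch the cover.

```bash
python3 - <<'E'
from h import *
f,im=grab("wrist");g=cv2.cvtColor(im,cv2.COLOR_BGR2GRAY);print(g[61,432:520:4])
m=cv2.inRange(g,150,255);m[:15]=0;m[108:]=0;m[:,:430]=0;m[:,525:]=0
k=max(cv2.findContours(m,cv2.RETR_EXTERNAL,cv2.CHAIN_APPROX_NONE)[0],key=cv2.contourArea);k=cv2.convexHull(k);e=cv2.fitEllipse(k);print(e,p:=ray(f,e[0],.008))
go((p[0],p[1],.0345),93.4)
E
```

```text
[ 81  89  99 179 177 177 177 178  61  31  57  55 172 174 172 170 167 175
 176 175 146 135]
((477.09466552734375, 61.39430618286133), (67.1591796875, 77.96025848388672), 29.39417839050293) [0.45336901 0.2704255  0.008     ]
shift [137.  163.1 263.1] turn [-0.  -0.1 -0.1] at [0.6001 0.1156 0.2973] t 40.25 q6 [ 10.  20.  92.  -0.  68. -83.]
```

>>> apply_moves(motion=[[35,41,20,0,0,0],[70,82,45,0,0,0],[105,123,70,0,0,0],[138,163,98,0,0,0],[138,163,98,0,0,0],[138,163,98,0,0,0],[138,163,98,0,0,0]], gripper=45)

```text
time_s: 41.12
eef_pos: [0.4549, 0.2701, 0.201]
eef_rot: [[-0.998, -0.056, 0.001], [-0.056, 0.998, 0.0], [-0.001, 0.0, -1.0]]
wrist_force: [0.5, -0.3, 0.1]
opening: 0.517
grasp_force: 0.0
```

```bash
python3 - <<'E'
from h import *
f,im=grab("wrist");g=cv2.cvtColor(im,cv2.COLOR_BGR2GRAY);u=proj(f,(.452,.2704,.008)).astype(int);print(u)
m=cv2.inRange(g,150,255);z=np.zeros_like(m);cv2.circle(z,tuple(int(v) for v in u),60,255,-1);m&=z
k=max(cv2.findContours(m,cv2.RETR_EXTERNAL,cv2.CHAIN_APPROX_NONE)[0],key=cv2.contourArea);k=cv2.convexHull(k);e=cv2.fitEllipse(k);print(e,p:=ray(f,e[0],.008))
go((p[0],p[1],.0355),93.4)
E
```

```text
[312 216]
((312.4317626953125, 217.77493286132812), (76.53205108642578, 78.63357543945312), 89.87915802001953) [0.45279825 0.27011407 0.008     ]
shift [  2.3   0.2 165.6] turn [ 0.   0.1 -0.2] at [0.4549 0.27   0.2011] t 41.17 q6 [ 29.  20. 108.  -0.  53. -64.]
```

>>> apply_moves(motion=[[1,0,40,0,0,0],[1,0,90,0,0,0],[1,0,135,0,0,0],[1,0,158,0,0,0],[1,0,165,0,0,0],[1,0,165,0,0,0],[1,0,165,0,0,0]])

```text
time_s: 42.05
eef_pos: [0.4538, 0.2708, 0.0369]
eef_rot: [[-0.998, -0.057, 0.002], [-0.057, 0.998, 0.001], [-0.002, 0.001, -1.0]]
wrist_force: [-0.7, -1.1, 0.0]
opening: 0.513
grasp_force: 0.0
```

>>> apply_moves(motion=[[0,0,0,0,0,0],[0,0,0,0,0,0],[0,0,0,0,0,0],[0,0,0,0,0,0],[0,0,0,0,0,0],[0,0,0,0,0,0]], gripper=16)

```text
time_s: 42.8
eef_pos: [0.4529, 0.2706, 0.0359]
eef_rot: [[-0.998, -0.057, 0.0], [-0.057, 0.998, 0.0], [-0.0, 0.0, -1.0]]
wrist_force: [-0.9, -0.1, 6.2]
opening: 0.196
grasp_force: 30.0
```

```bash
python3 - <<'E'
from h import *
go((.6298,.1173,.1205),93.4)
E
```

```text
shift [-167.9 -163.2  -84.6] turn [ 0.   0.  -0.1] at [0.4529 0.2706 0.0359] t 42.8 q6 [ 30.  35. 111.   0.  33. -64.]
```

>>> apply_moves(motion=[[0,0,-10,0,0,0],[0,0,-45,0,0,0],[0,0,-95,0,0,0],[0,0,-135,0,0,0],[-20,-19,-150,0,0,0],[-50,-48,-150,0,0,0],[-82,-79,-150,0,0,0],[-114,-110,-150,0,0,0],[-146,-142,-150,0,0,0],[-168,-163,-148,0,0,0],[-168,-163,-125,0,0,0],[-168,-163,-100,0,0,0],[-168,-163,-91,0,0,0],[-168,-163,-88,0,0,0],[-168,-163,-86,0,0,0],[-168,-163,-85,0,0,0],[-168,-163,-84.5,0,0,0],[-168,-163,-84.5,0,0,0]])

```text
time_s: 45.05
eef_pos: [0.6302, 0.1175, 0.1209]
eef_rot: [[-0.998, -0.057, 0.001], [-0.057, 0.998, 0.0], [-0.001, 0.0, -1.0]]
wrist_force: [-1.3, 0.5, 3.9]
opening: 0.201
grasp_force: 30.0
```

```bash
python3 - <<'E'
from h import *
go((.6298,.1173,.1205),93.4);o=env.get_obs();print(o["opening"],o["grasp_force"],o["wrist_force"])
E
```

```text
shift [ 0.4 -0.2  0.4] turn [ 0.   0.1 -0.1] at [0.6302 0.1175 0.1209] t 45.05 q6 [ 10.  34.  95.   0.  50. -84.]
0.20141941635813368 30.000878870487213 [-1.30889242  0.45676703  3.91291103]
```

>>> apply_moves(motion=[[0,0,0,0,0,0],[0,0,0,0,0,0],[0,0,0,0,0,0],[0,0,0,0,0,0],[0,0,0,0,0,0],[0,0,0,0,0,0],[0,0,-25,0,0,0],[10,0,-70,0,0,0],[20,0,-120,0,0,0],[29,0,-160,0,0,0],[29,0,-178,0,0,0],[29,0,-178,0,0,0],[29,0,-178,0,0,0]], gripper=45)

```text
time_s: 46.68
eef_pos: [0.6003, 0.1156, 0.2962]
eef_rot: [[-0.998, -0.057, -0.003], [-0.057, 0.998, -0.0], [0.003, -0.0, -1.0]]
wrist_force: [0.7, 1.1, 0.3]
opening: 0.514
grasp_force: 0.0
```

```bash
python3 - <<'E'
from h import *
f,im=grab("wrist","w5");platefit(f,im,(.63,.1174))
for p in((.6298,.1174,.119),(.6298,.1174,.093)):print(proj(f,p))
go((.60,.29,.30),3.5)
E
```

```text
plate [0.6298 0.1175] r 0.0597 n 90 med err 0.00028
[312.60067619 259.49260302]
[312.55088532 249.94669056]
shift [ -9.7 174.1  -4.1] turn [-0.2 -0.1 89.8] at [0.6002 0.1156 0.296 ] t 46.73 q6 [ 10.  20.  92.  -0.  68. -83.]
```

View pics/w5.png

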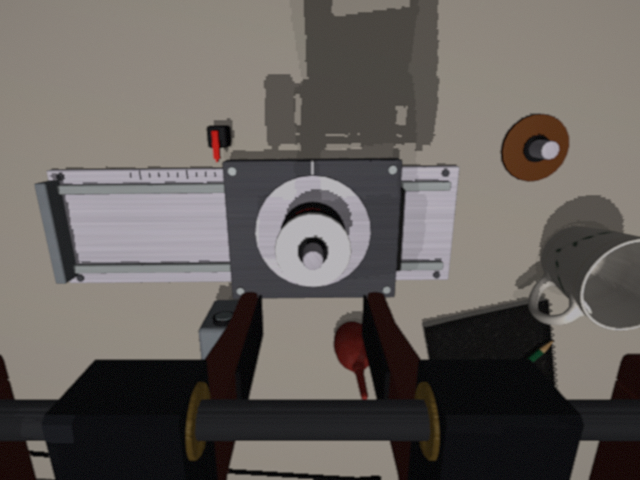

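View w5 shows the cover on the stack at (313,249), with the knob at (313,259). Those match the predicted pixels for a centred cover, (312.6,249.9) and (312.6,259.5). Next I go behind the push face.

>>> apply_moves(motion=[[-1,14,-4,0,0,9],[-2,28,-4,0,0,18],[-4,42,-4,0,0,27],[-5,56,-4,0,0,36],[-6,70,-4,0,0,45],[-7,84,-4,0,0,54],[-9,98,-4,0,0,63],[-10,112,-4,0,0,72],[-12,126,-4,0,0,81],[-12,134,-4,0,0,90],[-12,134,-4,0,0,90],[-12,134,-4,0,0,90],[-12,134,-4,0,0,90]], gripper=0)

```text
time_s: 48.35
eef_pos: [0.6052, 0.2498, 0.3018]
eef_rot: [[-0.058, 0.998, -0.001], [0.998, 0.058, -0.0], [-0.0, -0.001, -1.0]]
wrist_force: [-1.2, -0.7, 0.7]
opening: 0.006
grasp_force: 0.0
```

```bash
python3 - <<'E'
from h import *
go((.605,.25,.044),3.5)
f,im=grab("wrist","w6")
E
```

```text
shift [  0.3   0.  257.8] turn [-0.   0.  -0.2] at [0.6052 0.2498 0.3018] t 48.35 q6 [21. 24. 86. -0. 70. 18.]
```

View pics/w6.png

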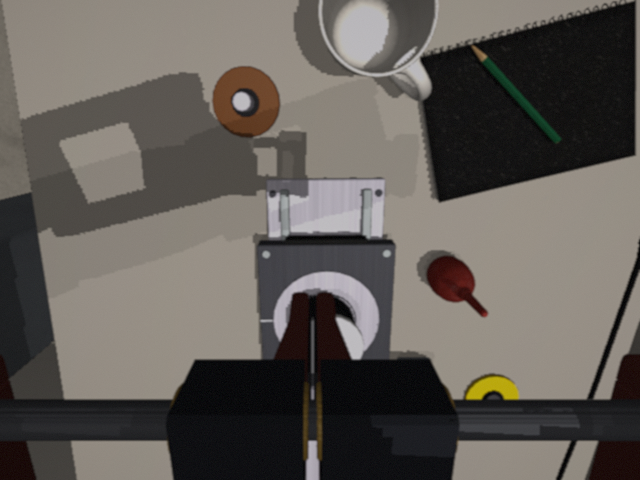

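View w6 shows the open bed behind the push face at (325,210), clear of the mug at (380,30) and the blower at (450,280). I will descend there.

>>> apply_moves(motion=[[0,0,50,0,0,0],[0,0,105,0,0,0],[0,0,160,0,0,0],[0,0,210,0,0,0],[0,0,240,0,0,0],[0,0,254,0,0,0],[0,0,258,0,0,0],[0,0,258,0,0,0],[0,0,258,0,0,0]])

```text
time_s: 49.52
eef_pos: [0.6061, 0.2506, 0.0457]
eef_rot: [[-0.057, 0.998, 0.002], [0.998, 0.057, 0.001], [0.001, 0.002, -1.0]]
wrist_force: [0.6, 0.3, 0.2]
opening: 0.004
grasp_force: 0.0
```

>>> apply_moves(motion=[[-6,0,0,0,0,0],[-12,0,0,0,0,0],[-16,0,0,0,0,0],[-20,0,0,0,0,0],[-22,0,0,0,0,0],[-24,0,0,0,0,0],[-26,0,0,0,0,0],[-28,0,0,0,0,0]])

```text
time_s: 50.52
eef_pos: [0.6068, 0.2228, 0.0442]
eef_rot: [[-0.057, 0.998, 0.0], [0.998, 0.057, 0.001], [0.001, 0.0, -1.0]]
wrist_force: [-1.9, 7.6, -1.3]
opening: 0.001
grasp_force: 3.3
```

>>> apply_moves(motion=[[-2,0,0,0,0,0],[-4,0,0,0,0,0],[-6,0,0,0,0,0],[-8,0,0,0,0,0],[-8,0,0,0,0,0],[-10,0,0,0,0,0],[-12,0,0,0,0,0],[-14,0,0,0,0,0],[-16,0,0,0,0,0],[-16,0,0,0,0,0],[-18,0,0,0,0,0],[-20,0,0,0,0,0],[-22,0,0,0,0,0],[-24,0,0,0,0,0],[-24,0,0,0,0,0],[-26,0,0,0,0,0],[-28,0,0,0,0,0],[-30,0,0,0,0,0],[-30,0,0,0,0,0]])

```text
time_s: 52.9
eef_pos: [0.6087, 0.1934, 0.0442]
eef_rot: [[-0.057, 0.998, 0.001], [0.998, 0.057, 0.001], [0.001, 0.001, -1.0]]
wrist_force: [-0.4, 6.4, -2.6]
opening: 0.002
grasp_force: 2.7
```

```bash
python3 - <<'E'
from h import *
o=env.get_obs();print(o["eef_pos"],o["wrist_force"])
f,im=grab("scene","s1",(200,180,400,330),4);f,im=grab("top","t1",(220,190,400,310),4)
for p in((.5549,.1128,.0355),(.5615,.0187,.0355)):print(proj(f,p))
E
```

```text
[0.60868543 0.1933614  0.04417216] [-0.38062213  6.39822037 -2.64227326]
[280.05380332 270.30346081]
[313.56566721 268.27572011]
```

View pics/s1.png

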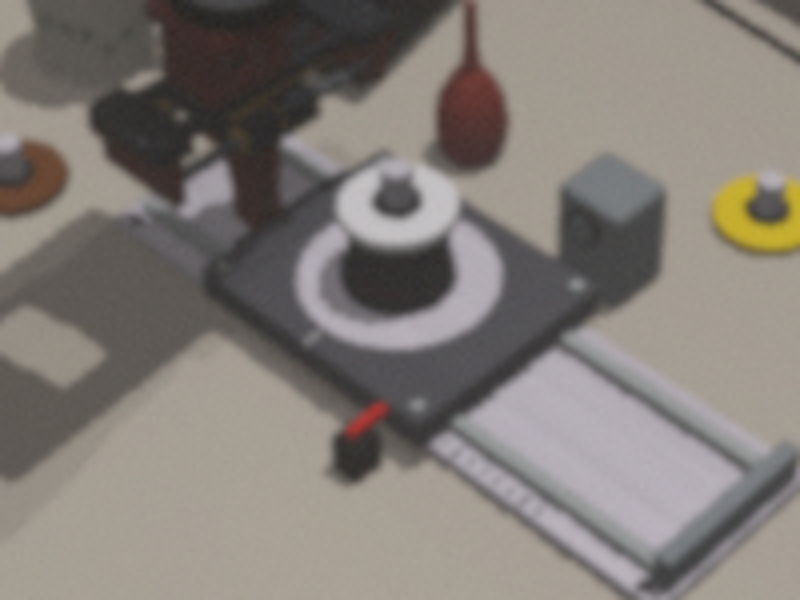

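View s1 shows the stage moving with the stack intact. The index line is at crop (313,340), the pointer tip at crop (388,408).

```bash
python3 - <<'E'
from h import *
f,im=grab("scene")
r=np.array([-.061,.998,0])
u=lambda x,y:(200+(x+.5)/4-.5,180+(y+.5)/4-.5)
i=[ray(f,u(*p),.0355) for p in((303,347),(313,340),(325,332))];t=ray(f,u(386,408),.0355)
print(i,t,[(q-t)@r for q in i])
g,im=grab("top");print([proj(f,np.array([.5615,.0187,.0355])),proj(g,i[0])])
E
```

```text
[array([0.5536296 , 0.08263445, 0.0355    ]), array([0.56125046, 0.08310389, 0.0355    ]), array([0.57025958, 0.08342488, 0.0355    ])] [0.5575798  0.01563465 0.0355    ] [np.float64(0.06710676441174565), np.float64(0.06711039807672342), np.float64(0.06688118342383391)]
[array([296.57288112, 279.97492271]), array([290.78942543, 270.85181782])]
```

>>> apply_moves(motion=[[-2,0,0,0,0,0],[-4,0,0,0,0,0],[-6,0,0,0,0,0],[-8,0,0,0,0,0],[-8,0,0,0,0,0],[-10,0,0,0,0,0],[-12,0,0,0,0,0],[-14,0,0,0,0,0],[-16,0,0,0,0,0],[-16,0,0,0,0,0],[-18,0,0,0,0,0],[-20,0,0,0,0,0],[-22,0,0,0,0,0],[-24,0,0,0,0,0],[-24,0,0,0,0,0],[-26,0,0,0,0,0],[-28,0,0,0,0,0],[-30,0,0,0,0,0],[-30,0,0,0,0,0]])

```text
time_s: 55.48
eef_pos: [0.6107, 0.1634, 0.0442]
eef_rot: [[-0.057, 0.998, 0.001], [0.998, 0.057, 0.001], [0.001, 0.001, -1.0]]
wrist_force: [1.1, 5.7, -2.4]
opening: 0.003
grasp_force: 2.7
```

>>> apply_moves(motion=[[-2,0,0,0,0,0],[-4,0,0,0,0,0],[-6,0,0,0,0,0],[-8,0,0,0,0,0],[-8,0,0,0,0,0],[-10,0,0,0,0,0],[-12,0,0,0,0,0],[-14,0,0,0,0,0],[-16,0,0,0,0,0],[-16,0,0,0,0,0],[-18,0,0,0,0,0],[-20,0,0,0,0,0],[-22,0,0,0,0,0],[-24,0,0,0,0,0],[-24,0,0,0,0,0]])

```text
time_s: 57.35
eef_pos: [0.6123, 0.1394, 0.0442]
eef_rot: [[-0.057, 0.998, 0.002], [0.998, 0.057, 0.001], [0.001, 0.002, -1.0]]
wrist_force: [2.0, 5.1, -2.9]
opening: 0.004
grasp_force: 2.7
```

```bash
python3 - <<'E'
from h import *
o=env.get_obs();print(o["eef_pos"],o["wrist_force"])
f,im=grab("scene","s2",(240,220,340,295),8)
E
```

```text
[0.61228068 0.13942327 0.04418888] [ 1.95411843  5.09737332 -2.85517117]
```

View pics/s2.png

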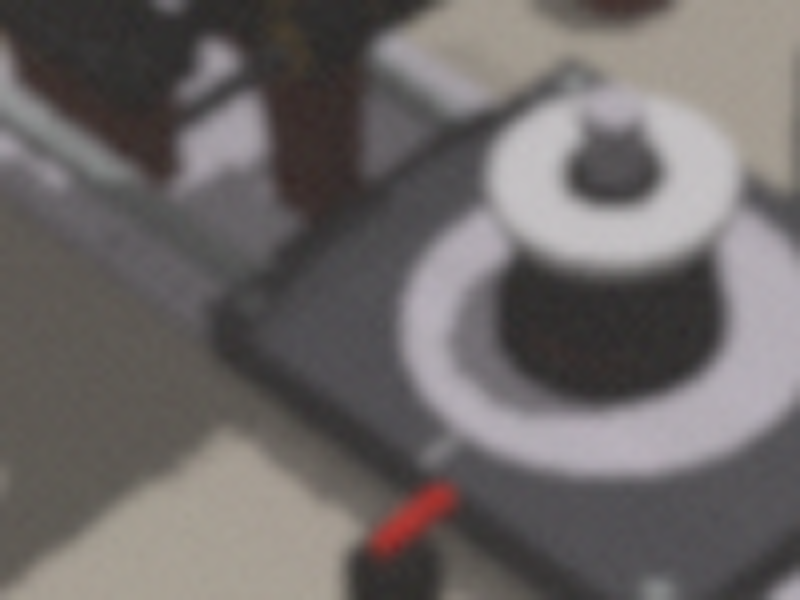

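View s2 shows the index line from crop (455,440) to (422,467), and the pointer tip at crop (452,490). The line is still a little short.

```bash
python3 - <<'E'
from h import *
f,im=grab("scene")
r=np.array([-.061,.998,0])
u=lambda x,y:(240+(x+.5)/8-.5,220+(y+.5)/8-.5)
for z in(.030,.0355):
    i=[ray(f,u(*p),.0355) for p in((422,467),(455,440))];t=ray(f,u(450,492),z)
    print(z,i,t,[(q-t)@r for q in i])
go((.62,.16,.0442),None)
E
```

```text
0.03 [array([0.55859269, 0.02969226, 0.0355    ]), array([0.5719173 , 0.03129524, 0.0355    ])] [0.56134011 0.02136782 0.03      ] [np.float64(0.008475383451838986), np.float64(0.009262353713242877)]
0.0355 [array([0.55859269, 0.02969226, 0.0355    ]), array([0.5719173 , 0.03129524, 0.0355    ])] [0.55816587 0.01736759 0.0355    ] [np.float64(0.012273983006000452), np.float64(0.013060953267404344)]
shift [20.1  8.9  0.1] turn [0. 0. 0.] at [0.6123 0.1394 0.0442] t 57.45 q6 [12. 40. 98.  0. 42.  8.]
```

>>> apply_moves(motion=[[15,0,0,0,0,0],[30,0,0,0,0,0],[30,0,-40,0,0,0],[30,0,-90,0,0,0],[30,0,-150,0,0,0],[30,0,-200,0,0,0],[0,-6,-206,0,0,0],[-40,-14,-206,0,0,0],[-80,-22,-206,0,0,0],[-120,-30,-206,0,0,0],[-160,-38,-206,0,0,0],[-188,-43,-206,0,0,0],[-188,-43,-206,0,0,0],[-188,-43,-206,0,0,0],[-188,-43,-206,0,0,0]])

```text
time_s: 59.32
eef_pos: [0.5796, -0.0505, 0.2502]
eef_rot: [[-0.059, 0.998, -0.0], [0.998, 0.059, 0.0], [0.0, -0.0, -1.0]]
wrist_force: [0.2, 1.3, -0.5]
opening: 0.007
grasp_force: 0.0
```

```bash
python3 - <<'E'
from h import *
f,im=grab("wrist");print(f["world_from_camera"][:3,3],env.get_obs()["eef_pos"])
u=proj(f,(.56,.025,.0355));print(u);x,y=int(u[0])-50,int(u[1])-38
x,y=max(x,0),max(y,0);print(x,y);cv2.imwrite("pics/w7.png",cv2.resize(im[y:y+75,x:x+100],None,fx=8,fy=8,interpolation=cv2.INTER_CUBIC))
import pickle;pickle.dump((f,x,y),open("w7.pkl","wb"))
E
```

```text
[0.57590826 0.03307606 0.38959565] [ 0.57954761 -0.05059826  0.25014913]
[292.62906326 129.0332876 ]
242 91
```

View pics/w7.png

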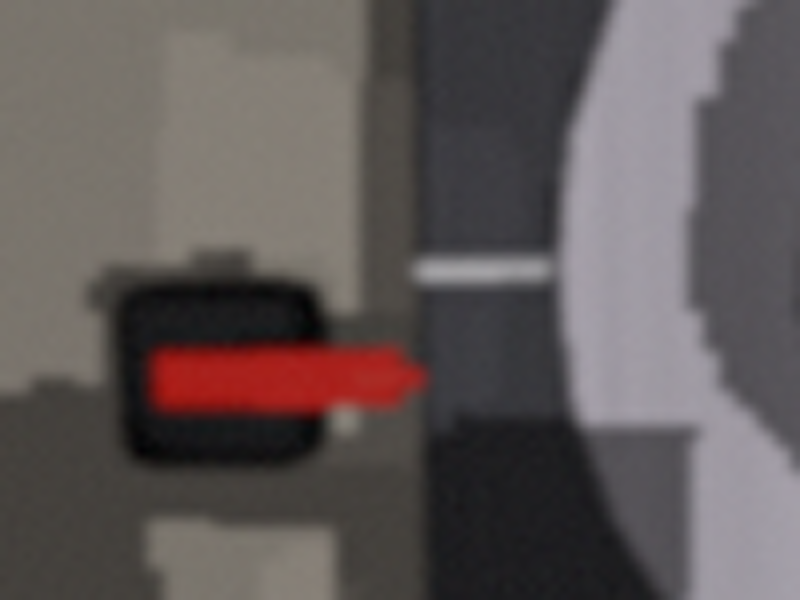

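View w7, nearly overhead, is clear: index line at crop (415–550, 270), pointer tip at crop (428,378).

```bash
python3 - <<'E'
from h import *
import pickle;f,x,y=pickle.load(open("w7.pkl","rb"))
r=np.array([-.061,.998,0]);u=lambda a,b:(x+(a+.5)/8-.5,y+(b+.5)/8-.5)
for z in(.030,.0355,.039):
    i=[ray(f,u(*p),.0355) for p in((418,271),(548,268))];t=ray(f,u(425,378),z);print(z,i,t,[(q-t)@r*1000 for q in i])
E
```

```text
0.03 [array([0.56084665, 0.02881102, 0.0355    ]), array([0.57465401, 0.02991175, 0.0355    ])] [0.56186239 0.01762542 0.03      ] [np.float64(11.225188694435888), np.float64(11.481464405255462)]
0.0355 [array([0.56084665, 0.02881102, 0.0355    ]), array([0.57465401, 0.02991175, 0.0355    ])] [0.56207722 0.01786174 0.0355    ] [np.float64(11.002449188410212), np.float64(11.258724899229787)]
0.039 [array([0.56084665, 0.02881102, 0.0355    ]), array([0.57465401, 0.02991175, 0.0355    ])] [0.56221393 0.01801212 0.039     ] [np.float64(10.860705866393879), np.float64(11.116981577213453)]
```

>>> apply_moves(motion=[[40,8,0,0,0,0],[85,17,0,0,0,0],[130,26,0,0,0,0],[175,35,0,0,0,0],[210,43,0,0,0,0],[218,43,10,0,0,0],[218,43,50,0,0,0],[218,43,100,0,0,0],[218,43,150,0,0,0],[218,43,190,0,0,0],[218,43,206,0,0,0],[218,43,206,0,0,0],[210,43,206,0,0,0],[202,43,206,0,0,0],[196,43,206,0,0,0],[192,43,206,0,0,0],[192,43,206,0,0,0]])

```text
time_s: 61.5
eef_pos: [0.6115, 0.142, 0.0444]
eef_rot: [[-0.057, 0.998, 0.0], [0.998, 0.057, 0.0], [0.0, 0.0, -1.0]]
wrist_force: [-0.5, -0.3, -0.1]
opening: 0.005
grasp_force: 0.0
```

```bash
python3 - <<'E'
from h import *
go((.6123,.1394,.0442),3.4)
E
```

```text
shift [-2.7  0.7  0.2] turn [ 0.  -0.  -0.2] at [0.6115 0.142  0.0444] t 61.5 q6 [12. 40. 98. -0. 42.  9.]
```

>>> apply_moves(motion=[[-2,0,0,0,0,0],[-4,0,0,0,0,0],[-5.5,0,0,0,0,0],[-5.5,0,0,0,0,0],[-7,0,0,0,0,0],[-8.5,0,0,0,0,0],[-10,0,0,0,0,0],[-10,0,0,0,0,0],[-11.5,0,0,0,0,0],[-13,0,0,0,0,0],[-13,0,0,0,0,0],[-13,0,0,0,0,0]])

```text
time_s: 63.0
eef_pos: [0.6121, 0.1305, 0.0442]
eef_rot: [[-0.057, 0.998, 0.0], [0.998, 0.057, 0.001], [0.001, 0.0, -1.0]]
wrist_force: [-0.0, 6.2, -0.1]
opening: 0.01
grasp_force: 2.7
```

```bash
python3 - <<'E'
from h import *
go((.6129,.1284,.0442),3.4)
E
```

```text
shift [-2.1  0.7 -0. ] turn [ 0.  -0.1 -0.1] at [0.6121 0.1305 0.0442] t 63.0 q6 [11. 40. 98.  0. 42.  8.]
```

>>> apply_moves(motion=[[-0.7,0,0,0,0,0],[-1.4,0,0,0,0,0],[-2.1,0,0,0,0,0],[-2.1,0,0,0,0,0],[-2.1,0,0,0,0,0]])

```text
time_s: 63.62
eef_pos: [0.6122, 0.1284, 0.0441]
eef_rot: [[-0.057, 0.998, 0.0], [0.998, 0.057, 0.001], [0.001, 0.0, -1.0]]
wrist_force: [-1.5, 4.8, -0.3]
opening: 0.007
grasp_force: 2.9
```

>>> apply_moves(motion=[[15,0,0,0,0,0],[30,0,0,0,0,0],[30,0,-40,0,0,0],[30,0,-90,0,0,0],[30,0,-150,0,0,0],[30,0,-200,0,0,0],[0,-6,-206,0,0,0],[-40,-14,-206,0,0,0],[-80,-22,-206,0,0,0],[-120,-30,-206,0,0,0],[-160,-38,-206,0,0,0],[-185,-43,-206,0,0,0],[-185,-43,-206,0,0,0],[-185,-43,-206,0,0,0],[-185,-43,-206,0,0,0]])

```text
time_s: 65.5
eef_pos: [0.58, -0.0586, 0.2502]
eef_rot: [[-0.059, 0.998, -0.0], [0.998, 0.059, 0.0], [0.0, -0.0, -1.0]]
wrist_force: [-0.2, -0.1, -0.1]
opening: 0.003
grasp_force: 0.0
```

```bash
python3 - <<'E'
from h import *
f,im=grab("wrist");r=np.array([-.061,.998,0])
u=proj(f,(.565,.018,.0355));x,y=max(int(u[0])-50,0),max(int(u[1])-38,0)
hs=cv2.cvtColor(im,cv2.COLOR_BGR2HSV);m=cv2.inRange(hs,(0,150,60),(8,255,255))[y:y+75,x:x+100]
ys,xs=np.where(m);b=xs>=xs.max()-1;print("tip",xs[b].mean(),ys[b].mean(),"mid",ys.mean())
t=ray(f,(x+xs.max(),y+ys[b].mean()),.0355);print(x,y,t)
cv2.imwrite("pics/w8.png",cv2.resize(im[y:y+75,x:x+100],None,fx=8,fy=8,interpolation=cv2.INTER_CUBIC))
E
```

```text
tip 44.416666666666664 39.0 mid 38.97378277153558
247 89 [0.55992338 0.01765749 0.0355    ]
```

View pics/w8.png

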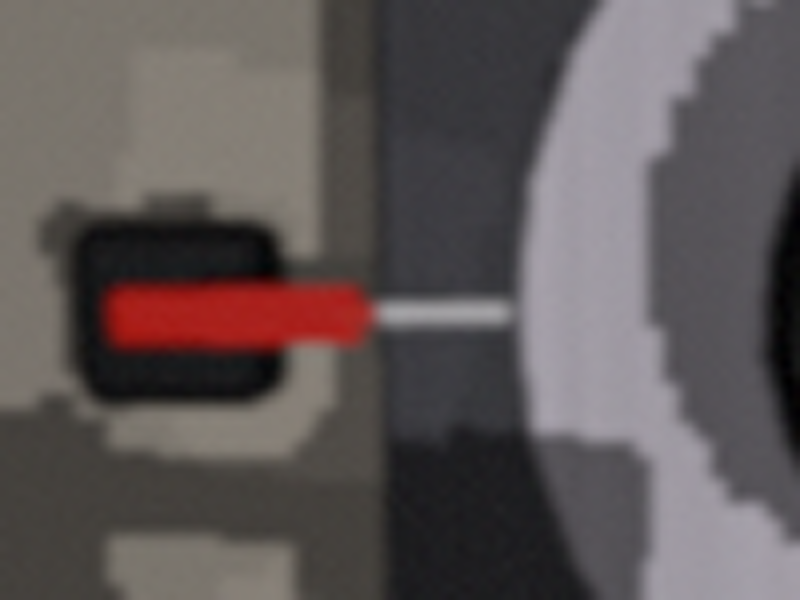

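View w8 shows the index line at crop y 314 level with the pointer tip at crop (375,315). One last look at the whole scene before handing in.

```bash
python3 - <<'E'
from h import *
grab("scene","s3",(150,120,550,420),2)
E
```

```text
(no output)
```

View pics/s3.png

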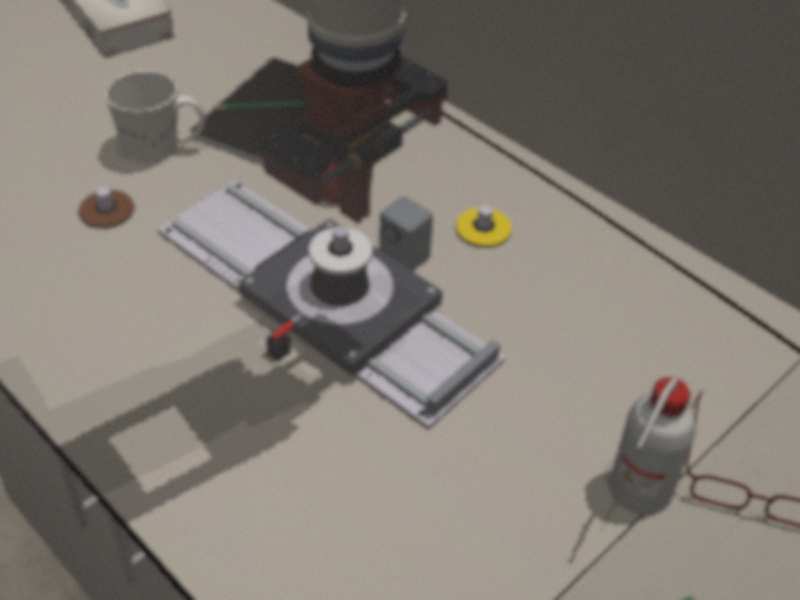

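View s3 shows the covered stack upright at (340,265) and the line at the pointer (290,328). The mug and wash bottle stand undisturbed. The arm hides the blower here, and nothing went near it. Handing in.

```bash
python3 -c "
from cell import env
print(env.close_job())"
```

```text
the job is handed in; nothing more can be done
None
```

The job is handed in: red, yellow, green and blue are stacked centred on the plate with the white cover back on top, and the stage's index line is level with the red pointer to within what the last picture shows, with no overshoot seen.

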